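# Find the potted choke by weight and hold it over the code reader

## Task

Of the two look-alike choke modules on the bench to the right of the tote one is potted and the other an empty case, which only their weight can tell. Lift each one clear of the bench in turn to feel its weight; the lighter one must end up set back upright where it stood and let go. Finish with the heavier one in the gripper, held still, level and upright about 10 cm clear above the middle of the code reader's glass, and keep holding it there; leave everything else undisturbed.

Things in the scene. Friction and masses are not known exactly. Their poses are not given: they have to be found in the camera images.
- choke_p: one of two look-alike modules right of the tote: grey case 50 (x) x 64 (y) x 36 (z) mm, upright sides; ears at the foot, 22 mm wide, 4 thick, reach 80 mm over all in y; terminal strip on the lid towards +x, top at 45 mm. Origin: centre of the underside. Grip across x. One weighs 0.45 to 0.7 kg (potted), the other 0.2 to 0.3 kg (empty); name and place do not tell which
- choke_q: one of two look-alike modules right of the tote: grey case 50 (x) x 64 (y) x 36 (z) mm, upright sides; ears at the foot, 22 mm wide, 4 thick, reach 80 mm over all in y; terminal strip on the lid towards +x, top at 45 mm. Origin: centre of the underside. Grip across x. One weighs 0.45 to 0.7 kg (potted), the other 0.2 to 0.3 kg (empty); name and place do not tell which
- reader_glass (a point): centre of the upward-looking glass (62 x 62 mm) on top of the code reader, a low grey box 96 x 96 mm fixed to the bench to the left of the tote; the glass is 33 mm above the bench; z up. The code to be read is on the module's underside; the module's turn about the vertical does not matter
- grey_tote: the fixed open grey tote in the middle of the bench, between modules and reader: 446 x 446 mm, walls 250 mm high; origin at the centre of its underside, axes along its sides. Carry things over it or past its front
- heat_sink: bystander: plain finned heat sink, 30 x 30 x 17 mm, right of the modules; origin at the centre of its underside
- tin: bystander: round tin, 52 mm wide, 21 mm high, in front of the tote; origin at the centre of its underside
- tweezers: bystander: tweezers, 126 mm long along their y, in front of the tote; origin at the centre of their underside
- board: bystander: circuit board with terminal blocks, 62 x 78 x 13 mm, in front of the tote; origin at the centre of its underside
- spool: bystander: solder spool standing on end, 52 mm wide, 45 mm high, behind the reader; origin at the centre of its underside
- cup: bystander: open cup of screws, 54 mm wide, 24 mm high, behind the reader; origin at the centre of its underside
- reader: the code reader itself; origin under its centre, on the bench, 33 mm below the glass

How it is judged:
By the outcome, as a careful person would: the job done as asked, in the order asked, and still so for the second after the job is handed in, while the arm keeps its last pose, push and grip.
It also fails if it takes over 64 s, if anything falls off the work surface, if the arm or the gripper's body presses on something with over 40 N, if the wrist force passes 120 N, or if a joint passes its speed limit or range.

## Robot

A 7-joint arm with a two-finger parallel gripper is mounted at the origin on a cart in front of the work surface, level with it; the furniture and walls round the work are solid. World frame = base frame: x ahead of the robot, y to its left, z up, the work surface at z = 0. Lengths are in m, angles in rad, forces in N, time in s.
With the tool pointing down it reaches from about 0.425 to 0.875 m from the base axis. Payload 4.7 kg.
Tool frame: the origin (TCP) lies on the centre line of the jaws, within the pads' length; the fingertips stand 14 mm ahead of it and the grasp point (between the pads) lies 5 mm behind it; z points along the fingers, y is the line along which they close (so a half turn about z gives the same grasp; the last joint's range is limited). The gripper opens to 85 mm and grips with 20 to 120 N. Pads are 22 mm wide; open, the fingers measure 114 mm over their backs; the gripper's body (76 mm by 85 mm) begins 54 mm behind the grasp point. The pads swing forward as they close: fully open they stand 13 mm farther back than shut.
Start: joints at [-1.251, 0.321, -0.07, 1.45, 0.023, 1.371, -0.057], TCP at [0.196, 0.62, 0.245] pointing down, gripper open.
Joint ranges: [-2.86, 2.86], [-0.3, 2.09], [-1.38, 1.24], [0.06, 2.45], [-1.56, 4.7], [0.09, 2.05], [-2.69, 2.69]. Speed limits (rad/s): [2.57, 2.57, 3.14, 3.14, 3.14, 3.14, 3.14].

## Interface

Orientations are given as a unit quaternion [x, y, z, w].
In Python, from station import readout, imaging, bot gives the robot as it stands.
- The arm moves only by the tool jog_arm, never from a script. Its argument "steps" is one flat list of numbers, 7 for each row, row after row: the opening, from -1 (shut) to 1 (fully open), then the shift along the tool's x, y, z as a fraction of full scale, then the turn, a rotation vector about the tool's x, y, z as a fraction of full scale. A call has 1 to 8 rows; each row is the pose to reach, as a shift and turn from the pose commanded when the call began, along the tool's axes at that moment, turning the shorter way round; what a row does not reach only later rows make up. Full scale, the value 1, is 1 m for a shift and pi rad for a turn. A row lasts 1/12 s, in which the tool goes at most 41.7 mm and 7.16 degrees, less where a joint would pass 70% of its speed; a pose out of reach is approached as far as the arm can. A call with a number of a shift or a turn outside -1 to 1 is refused whole. A call with a gripper value outside its range is refused whole. The fingers move at their own pace and stop on an object; "newtons" is the grip in N (left out, the last holds). Time passes only in rows, so rows that repeat a pose let the fingers close. It gives the time, the measured TCP pose, the force, the opening and the grip force at its end, in the units of the state.
- readout.get_obs(): the state, without advancing time (a new reading comes with each control period).
- imaging.grab_frame(name): name is "side" or "top"; returns a dict with "pixels" (400x640x3 uint8, red, green, blue), "fovy" (degrees; the focal length in pixels is half the picture's height over the tangent of half this angle, whatever the lens; pixels are square), "cx", "cy" (the principal point, pixels), "world_from_camera" (4x4, takes a point from camera to world coordinates). Camera axes: x right, y up, looking along -z (the intrinsics and any distortion apply to the point x, -y, -z); pixel columns grow to the right and rows downward; lengths in m; the calibration is good to about 2 mm. A picture is of the moment at which its call begins. There is no depth.
- bot.finish_job(): hands the job in; it is judged then, once.
The state is a dict: "time": time; "joints": joint angles; "dq": joint speeds; "joint_efforts": joint torques, N m; "tcp_pos": TCP position; "orientation": TCP orientation; "wrist_force": force on the tool from outside, world axes, zero at the start; "moment": the same for the moment, N m; "grip_width": finger opening in m; "finger_force": force on a finger pad.
Only numpy, scipy, OpenCV 4.12 (cv2) and the standard library are available. Lean on these libraries where they do the work, as an engineer would, in place of code of your own. Each camera call takes 0.05 s, during which the arm holds its last target. There are 200 camera calls.

## Working session

There is one attempt and no reset: what is moved stays moved. The work goes in short steps, Python scripts to look and compute and a tool call to move; the robot and the scene stay as the last step left them, time stands still between calls to the robot, and variables do not carry over. Pictures are saved under pics/ and viewed, at most 10 in all, crops included, and the job is handed in when it is done.

Besides the shell and the picture viewer there is one more tool, called after "Call:" as a command line: name --argument value ..., lists and objects as JSON in quotes. jog_arm: Moves the arm, as the interface text tells. Its arguments: {"type":"object","properties":{"steps":{"type":"array"},"newtons":{"type":"number"}},"required":["steps"]}

```bash
mkdir -p pics; ls; python3 - <<'E'
from station import readout, imaging, bot
import cv2
o=readout.get_obs()
print(o)
for n in("top","side"):
    f=imaging.grab_frame(n); print(n,{k:v for k,v in f.items() if k!="pixels"})
    cv2.imwrite(f"pics/{n}0.png",f["pixels"][:,:,::-1])
E
```

```text
pics
{'time': 0.0, 'joints': array([-1.25089059,  0.32182837, -0.07008847,  1.45170337,  0.02259099,
        1.37075638, -0.05689859]), 'dq': array([-1.49712500e-04,  9.69611519e-06,  1.07939725e-03, -9.88883624e-04,
       -1.33027918e-03, -4.27673883e-04, -1.25362228e-04]), 'joint_efforts': array([-4.27346613e-04, -4.93576491e+01, -3.82461185e-01, -3.14340556e+01,
        1.27908943e-02,  1.09849146e-02,  2.80171901e-05]), 'tcp_pos': array([0.19557658, 0.61934377, 0.24420574]), 'orientation': array([ 1.52290725e-01,  9.88335279e-01, -9.48768808e-04, -1.01874577e-04]), 'wrist_force': array([-0.95816329,  0.14300676,  0.16641324]), 'moment': array([-0.0143998 , -0.02951945,  0.00731704]), 'finger_force': 0.0, 'grip_width': 0.0849669870043227}
top {'fovy': 44.157677379727524, 'cx': 322.8726956254062, 'cy': 196.0594996832047, 'world_from_camera': array([[ 0.02150529,  0.99515694, -0.09591765,  0.44202738],
       [-0.99966226,  0.02000363, -0.01658995, -0.09066153],
       [-0.0145909 ,  0.09624203,  0.99525101,  1.39432869],
       [ 0.        ,  0.        ,  0.        ,  1.        ]])}
side {'fovy': 53.973691002376704, 'cx': 317.73849693987654, 'cy': 196.26189668873016, 'world_from_camera': array([[ 3.57354092e-01,  4.23429703e-01, -8.32469423e-01,
        -5.18317143e-01],
       [-9.33968702e-01,  1.62697606e-01, -3.18169691e-01,
        -4.97888353e-01],
       [ 7.18284266e-04,  8.91199628e-01,  4.53610745e-01,
         6.63428817e-01],
       [ 0.00000000e+00,  0.00000000e+00,  0.00000000e+00,
         1.00000000e+00]])}
```

View pics/top0.png

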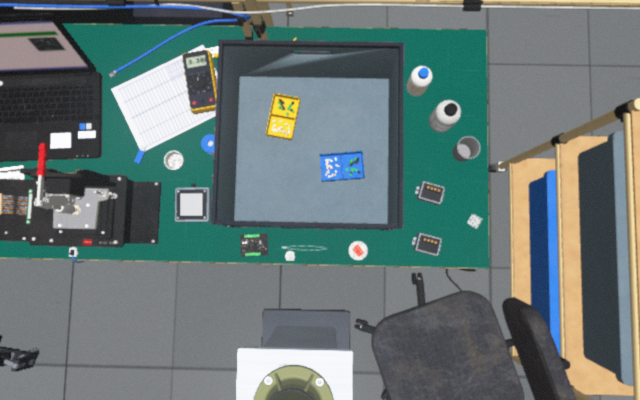

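View pics/side0.png

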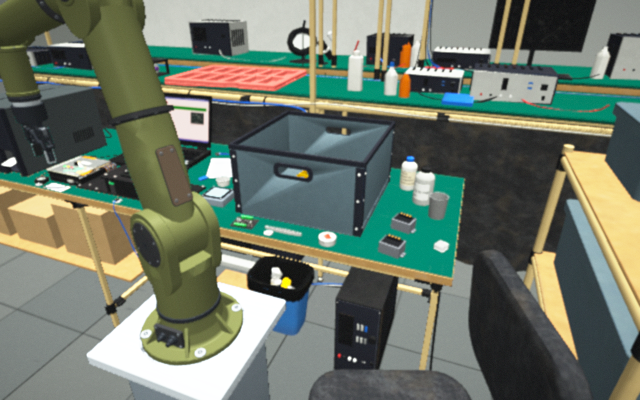

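The top view shows modules at about (431,193) and (428,244), with the reader glass at (192,204), the tote between them and the tin at (358,250). The side view shows the modules at about (403,222) and (392,245).

```bash
cat > h.py <<'E'
import numpy as np
def ray(f,u,v,z):
    F=200/np.tan(np.radians(f["fovy"]/2)); M=f["world_from_camera"]
    d=M[:3,:3]@np.array([(u-f["cx"])/F,-(v-f["cy"])/F,-1]); o=M[:3,3]
    return o+d*(z-o[2])/d[2]
def proj(f,p):
    F=200/np.tan(np.radians(f["fovy"]/2)); M=f["world_from_camera"]
    c=M[:3,:3].T@(np.array(p)-M[:3,3]); return f["cx"]-F*c[0]/c[2], f["cy"]+F*c[1]/c[2]
E
python3 - <<'E'
from station import imaging
import cv2,numpy as np
from h import *
f=imaging.grab_frame("top"); s=imaging.grab_frame("side")
a=f["pixels"][:,:,::-1]
b=s["pixels"][:,:,::-1]
A=cv2.resize(a[170:265,400:495],(570,570),interpolation=cv2.INTER_CUBIC)
C=cv2.resize(b[200:265,370:455],None,fx=6,fy=6,interpolation=cv2.INTER_CUBIC)[:, :]
cv2.imwrite("pics/c1.png",A);cv2.imwrite("pics/c2.png",C)
hsv=cv2.cvtColor(np.ascontiguousarray(a),cv2.COLOR_BGR2HSV)
m=((hsv[...,1]<110)).astype(np.uint8)*255
for n,(x0,x1,y0,y1),z in(("back",(410,452,175,210),.02),("front",(410,452,228,260),.02),("sink",(462,488,208,234),.01),("reader",(168,215,182,226),.033),("tin",(342,373,237,265),.02)):
    r=np.zeros_like(m); r[y0:y1,x0:x1]=m[y0:y1,x0:x1]
    c=max(cv2.findContours(r,0,2)[0],key=cv2.contourArea)
    R=cv2.minAreaRect(c); print(n,R,ray(f,*R[0],z)); 
    for p in cv2.boxPoints(R): print("   ",p,ray(f,*p,z)[:2])
r=np.zeros_like(m); r[182:226,168:215]=(a[182:226,168:215].min(2)>200)*255
c=max(cv2.findContours(r,0,2)[0],key=cv2.contourArea);R=cv2.minAreaRect(c);print("glass",R,ray(f,*R[0],.033))
for p in ((210,228),(233,42)): print(ray(f,*p,.25))
E
```

```text
back ((429.412841796875, 192.1238555908203), (29.596834182739258, 19.922786712646484), 16.699243545532227) [ 0.59150626 -0.36515321  0.02      ]
    [412.37613 197.41286] [ 0.57570626 -0.31774522]
    [418.10092 178.33028] [ 0.6297479  -0.33352518]
    [446.44955 186.83485] [ 0.60732296 -0.41261151]
    [440.72476 205.91743] [ 0.55349596 -0.39658997]
front ((426.11767578125, 243.52943420410156), (30.074417114257812, 19.402849197387695), 14.03624439239502) [ 0.44831735 -0.35617829  0.02      ]
    [409.1765  249.29413] [ 0.43144591 -0.30951193]
    [413.8824  230.47061] [ 0.48366045 -0.32228885]
    [443.05884 237.76474] [ 0.46520966 -0.40290257]
    [438.35297 256.58826] [ 0.41317785 -0.38987256]
sink ((473.9000244140625, 220.70001220703125), (12.969194412231445, 12.969193458557129), 26.56505012512207) [ 0.51475238 -0.49114799  0.01      ]
    [465.20004 223.60002] [ 0.50614362 -0.46688679]
    [471.00003 212.00002] [ 0.53894847 -0.48325625]
    [482.6 217.8] [ 0.5233664  -0.51542419]
    [476.80002 229.40001] [ 0.49064205 -0.49901183]
reader ((194.0, 203.0), (42.0, 40.0), 90.0) [0.54663531 0.28997573 0.033     ]
    [174. 182.] [0.60432435 0.34882184]
    [214. 182.] [0.6065309  0.23669899]
    [214. 224.] [0.48948883 0.23168301]
    [174. 224.] [0.48716139 0.3428773 ]
tin ((358.0, 250.0), (20.0, 20.0), 90.0) [ 0.42643989 -0.16821844  0.02      ]
    [348. 240.] [ 0.45342037 -0.14009991]
    [368. 240.] [ 0.45460635 -0.1955123 ]
    [368. 260.] [ 0.39957958 -0.19621177]
    [348. 260.] [ 0.3983659 -0.1410143]
glass ((191.0, 204.0), (20.0, 20.0), 90.0) [0.54367746 0.29821863 0.033     ]
[0.47244122 0.189232   0.25      ]
[0.92107617 0.15312337 0.25      ]
```

View pics/c1.png

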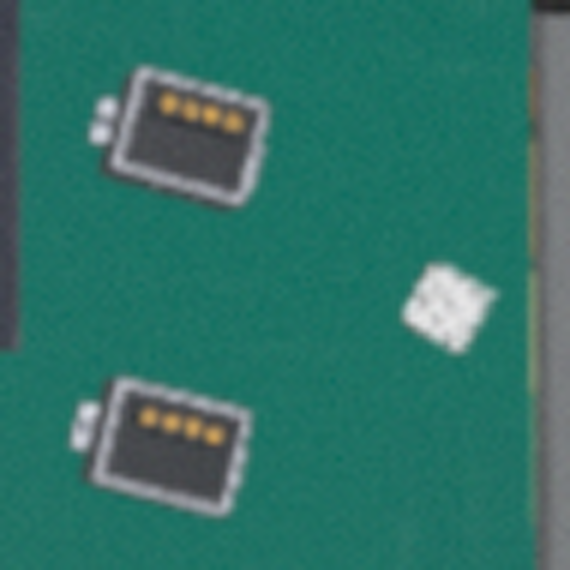

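View pics/c2.png

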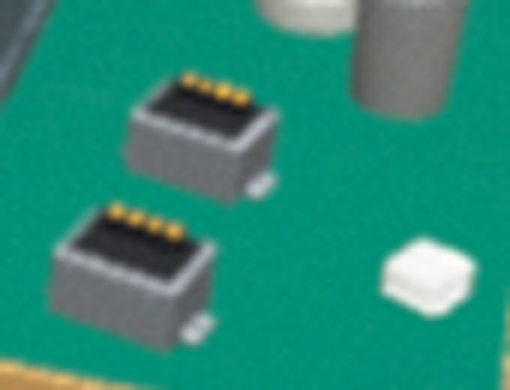

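Crop c1 shows the lid rim corners. Back module: (136,68), (270,98), (244,208), (108,172). Front module: (117,377), (250,410), (230,516), (92,482). The terminals face +x. c2 confirms that both are upright.

```bash
cat >> h.py <<'E'
from scipy.spatial.transform import Rotation as Rn
def plan(x,y,z,yaw):
    "move to world TCP x,y,z tool down, closing direction at yaw (deg): one row"
    from station import readout
    o=readout.get_obs(); R=Rn.from_quat(o["orientation"]); p=o["tcp_pos"]
    yv=np.array([np.cos(np.radians(yaw)),np.sin(np.radians(yaw)),0]); zv=np.array([0,0,-1.])
    T=Rn.from_matrix(np.c_[np.cross(yv,zv),yv,zv])
    print("t",round(o["time"],2),"pos",p.round(4),"F",o["wrist_force"].round(2),"w",round(o["grip_width"],4))
    d=np.array([x,y,z])-p; rv=(R.inv()*T).as_rotvec()
    print("row",R.inv().apply(d).round(4),(rv/np.pi).round(4),"rows>=",np.linalg.norm(d)/.0417,np.degrees(np.linalg.norm(rv))/7.16)
E
python3 - <<'E'
from station import imaging
import numpy as np
from h import *
f=imaging.grab_frame("top");s=imaging.grab_frame("side")
for n,c in(("back",[(136,68),(270,98),(244,208),(108,172)]),("front",[(117,377),(250,410),(230,516),(92,482)])):
    P=np.array([ray(f,400+(u+.5)/6-.5,170+(v+.5)/6-.5,.036)[:2] for u,v in c])
    m=P.mean(0); y=P[0]-P[1]+P[3]-P[2]; x=P[0]-P[3]+P[1]-P[2]
    print(n,m,"yaw from y",np.degrees(np.arctan2(-y[0],y[1])),"from x",np.degrees(np.arctan2(x[1],x[0])),np.linalg.norm(y)/2,np.linalg.norm(x)/2)
# side: lid corners order L,back/top,R,front
for n,c in(("back",[(135,112),(186,78),(278,112),(237,150)]),("front",[(60,246),(108,208),(214,246),(168,286)])):
    P=np.array([ray(s,370+(u+.5)/6-.5,200+(v+.5)/6-.5,.036)[:2] for u,v in c]); print("side",n,P.mean(0))
a=np.radians(45);plan(.62*np.cos(a),.62*np.sin(a),.37,45)
E
```

```text
back [ 0.58932871 -0.36676822] yaw from y -12.764127994911867 from x -13.955510434113682 0.06349650664642545 0.051275122745583525
front [ 0.44724984 -0.35899475] yaw from y -12.69885972933318 from x -11.948049128880378 0.06309587441585096 0.04913795561598028
side back [ 0.58752018 -0.36950181]
side front [ 0.44728024 -0.35952295]
t 0.3 pos [0.1957 0.6197 0.2449] F [ 0.21  0.44 -0.78] w 0.0853
row [-0.286  -0.0999 -0.125 ] [-2.000e-04  1.000e-04  1.526e-01] rows>= 7.859504575692554 3.8375159986568597
```

Call:
jog_arm --steps '[1,-0.286,-0.1,-0.125,0,0,0.1526,1,-0.286,-0.1,-0.125,0,0,0.1526,1,-0.286,-0.1,-0.125,0,0,0.1526,1,-0.286,-0.1,-0.125,0,0,0.1526,1,-0.286,-0.1,-0.125,0,0,0.1526,1,-0.286,-0.1,-0.125,0,0,0.1526,1,-0.286,-0.1,-0.125,0,0,0.1526,1,-0.286,-0.1,-0.125,0,0,0.1526]' --newtons 60

```text
time: 0.97
tcp_pos: [0.4406, 0.4361, 0.3718]
orientation: [0.383, 0.924, 0.0, 0.001]
wrist_force: [1.2, 0.1, 0.7]
grip_width: 0.0853
finger_force: 0.0
```

```bash
python3 -c "
from h import *
a=np.radians(15);plan(.6*np.cos(a),.6*np.sin(a),.37,15)"
```

```text
t 0.97 pos [0.4406 0.4361 0.3718] F [1.22 0.11 0.74] w 0.0853
row [-0.297  -0.0998  0.0019] [5.000e-04 1.000e-04 1.662e-01] rows>= 7.514934359461761 4.177583199717251
```

Call:
jog_arm --steps '[1,-0.297,-0.1,0,0,0,0.166,1,-0.297,-0.1,0,0,0,0.166,1,-0.297,-0.1,0,0,0,0.166,1,-0.297,-0.1,0,0,0,0.166,1,-0.297,-0.1,0,0,0,0.166,1,-0.297,-0.1,0,0,0,0.166,1,-0.297,-0.1,0,0,0,0.166,1,-0.297,-0.1,0,0,0,0.166]'

```text
time: 1.63
tcp_pos: [0.5795, 0.151, 0.3707]
orientation: [0.611, 0.792, -0.0, 0.001]
wrist_force: [-0.0, -0.6, -0.3]
grip_width: 0.0853
finger_force: 0.0
```

Call:
jog_arm --steps '[1,-0.3,-0.08,0,0,0,0.152,1,-0.3,-0.08,0,0,0,0.152,1,-0.3,-0.08,0,0,0,0.152,1,-0.3,-0.08,0,0,0,0.152,1,-0.3,-0.08,0,0,0,0.152,1,-0.3,-0.08,0,0,0,0.152,1,-0.3,-0.08,0,0,0,0.152,1,-0.3,-0.08,0,0,0,0.152]'

```text
time: 2.3
tcp_pos: [0.5771, -0.16, 0.3708]
orientation: [0.781, 0.625, -0.001, 0.001]
wrist_force: [-1.6, -1.2, 0.2]
grip_width: 0.0854
finger_force: 0.0
```

```bash
python3 -c "
from h import *
plan(.447,-.359,.2,-12.4)"
```

```text
t 2.3 pos [ 0.5771 -0.16    0.3708] F [-1.59 -1.18  0.23] w 0.0854
row [-0.2222 -0.0834  0.1714] [ 0.0004  0.001  -0.0016] rows>= 7.020025791620721 0.04672210082947555
```

Call:
jog_arm --steps '[1,-0.222,-0.083,0,0,0,-0.0016,1,-0.222,-0.083,0,0,0,-0.0016,1,-0.222,-0.083,0,0,0,-0.0016,1,-0.222,-0.083,0,0,0,-0.0016,1,-0.222,-0.083,0,0,0,-0.0016,1,-0.222,-0.083,0,0,0,-0.0016,1,-0.222,-0.083,0.05,0,0,-0.0016,1,-0.222,-0.083,0.09,0,0,-0.0016]'

```text
time: 2.97
tcp_pos: [0.4496, -0.3562, 0.2888]
orientation: [0.779, 0.627, 0.001, 0.003]
wrist_force: [1.2, -0.4, -0.8]
grip_width: 0.0855
finger_force: 0.0
```

Call:
jog_arm --steps '[1,0,0,0.03,0,0,0,1,0,0,0.06,0,0,0,1,0,0,0.1,0,0,0,1,0,0,0.13,0,0,0,1,0,0,0.16,0,0,0,1,0,0,0.18,0,0,0,1,0,0,0.18,0,0,0,1,0,0,0.18,0,0,0]'

```text
time: 3.63
tcp_pos: [0.4502, -0.3518, 0.1065]
orientation: [0.777, 0.63, -0.001, -0.001]
wrist_force: [0.6, 0.3, -0.0]
grip_width: 0.086
finger_force: 0.0
```

```bash
python3 -c "
from h import *
plan(.447,-.359,.02,-12.4)
from station import imaging
import cv2
o=[]
for n,(r,c) in (('top',(160,390)),('side',(180,350))):
    f=imaging.grab_frame(n)['pixels'][r:r+100,c:c+110,::-1]; o.append(cv2.resize(f,None,fx=3.5,fy=3.5,interpolation=2))
cv2.imwrite('pics/a1.png',np.hstack(o))"
```

```text
t 3.63 pos [ 0.4502 -0.3518  0.1065] F [ 0.63  0.25 -0.05] w 0.086
row [-0.0077 -0.0014  0.0865] [-0.0006 -0.0001  0.0025] rows>= 2.0825915087143465 0.0655575036693958
```

View pics/a1.png

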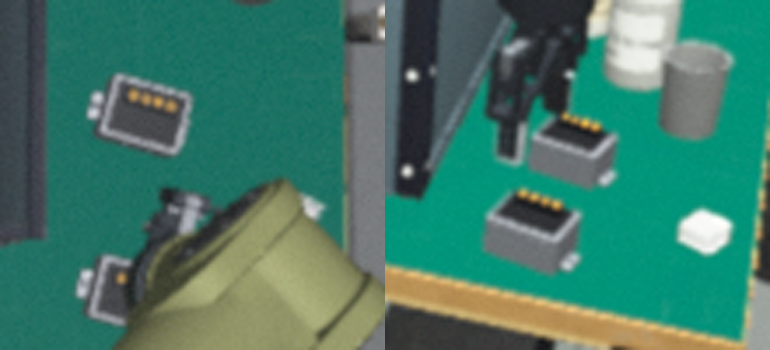

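The view shows the gripper above and slightly behind the front module. I'll check the TCP's projection against the picture.

```bash
python3 -c "
from h import *
from station import imaging,readout
o=readout.get_obs();R=Rn.from_quat(o['orientation']).as_matrix();p=o['tcp_pos'];print(p,o['joints'].round(2))
for n in('top','side'):
    f=imaging.grab_frame(n)
    for s in(-.045,.045):
        u=proj(f,p+R@[0,s,.003]); 
        print(n,s,u, ((u[0]-390)*3.5,(u[1]-160)*3.5) if n=='top' else ((u[0]-350)*3.5+385,(u[1]-180)*3.5))
plan(.447,-.359,.08,-12.4)
"
```

```text
[ 0.45159135 -0.35300861  0.10871141] [-0.02  0.32  0.76  1.83 -0.25  1.08  0.62]
top -0.045 (np.float64(427.6700342139617), np.float64(259.235661300144)) (np.float64(131.8451197488659), np.float64(347.32481455050396))
top 0.045 (np.float64(434.9054917698354), np.float64(225.30660217601763)) (np.float64(157.16922119442393), np.float64(228.57310761606172))
side -0.045 (np.float64(385.9969117200592), np.float64(225.54961399812206)) (np.float64(510.98919102020716), np.float64(159.4236489934272))
side 0.045 (np.float64(398.8004236920772), np.float64(211.95081605958816)) (np.float64(555.8014829222701), np.float64(111.82785620855857))
t 3.83 pos [ 0.4518 -0.353   0.109 ] F [ 0.09 -0.05  0.17] w 0.0853
row [-0.0068 -0.0036  0.029 ] [0.0011 0.0002 0.0026] rows>= 0.7187443458759075 0.07063708877335018
```

Call:
jog_arm --steps '[1,-0.007,-0.004,0,0,0,0.0025,1,-0.007,-0.004,0,0,0,0.0025,1,-0.007,-0.004,0.02,0,0,0.0025,1,-0.007,-0.004,0.035,0,0,0.0025,1,-0.007,-0.004,0.05,0,0,0.0025,1,-0.007,-0.004,0.05,0,0,0.0025,1,-0.007,-0.004,0.05,0,0,0.0025,1,-0.007,-0.004,0.05,0,0,0.0025]'

```text
time: 4.5
tcp_pos: [0.4457, -0.3589, 0.058]
orientation: [0.779, 0.627, 0.0, 0.001]
wrist_force: [-0.1, -0.1, -0.2]
grip_width: 0.0855
finger_force: 0.0
```

```bash
python3 -c "
from h import *
plan(.447,-.359,.021,-12.4)"
```

```text
t 4.5 pos [ 0.4457 -0.3589  0.058 ] F [-0.07 -0.08 -0.23] w 0.0855
row [0.0002 0.0013 0.037 ] [ 0.0004  0.0002 -0.0001] rows>= 0.88796177439235 0.011486542230853497
```

Call:
jog_arm --steps '[1,0,0.001,0.015,0,0,0,1,0,0.001,0.025,0,0,0,1,0,0.001,0.032,0,0,0,1,0,0.001,0.037,0,0,0,1,0,0.001,0.037,0,0,0,1,0,0.001,0.037,0,0,0]'

```text
time: 5.0
tcp_pos: [0.4462, -0.3585, 0.02]
orientation: [0.779, 0.627, -0.0, -0.0]
wrist_force: [-0.1, -0.9, 0.7]
grip_width: 0.0856
finger_force: 0.0
```

Call:
jog_arm --steps '[0.2,0,0,0,0,0,0,0,0,0,0,0,0,0,-1,0,0,0,0,0,0,-1,0,0,0,0,0,0,-1,0,0,0,0,0,0,-1,0,0,0,0,0,0,-1,0,0,0,0,0,0,-1,0,0,0,0,0,0]' --newtons 50

```text
time: 5.67
tcp_pos: [0.447, -0.3589, 0.0209]
orientation: [0.779, 0.627, 0.0, 0.001]
wrist_force: [-0.0, 0.1, 6.1]
grip_width: 0.0491
finger_force: 53.7
```

Call:
jog_arm --steps '[-1,0,0,-0.01,0,0,0,-1,0,0,-0.02,0,0,0,-1,0,0,-0.04,0,0,0,-1,0,0,-0.06,0,0,0,-1,0,0,-0.06,0,0,0,-1,0,0,-0.06,0,0,0,-1,0,0,-0.06,0,0,0,-1,0,0,-0.06,0,0,0]'

```text
time: 6.33
tcp_pos: [0.4452, -0.3573, 0.0784]
orientation: [0.779, 0.627, -0.0, -0.001]
wrist_force: [0.0, 0.7, -5.5]
grip_width: 0.0493
finger_force: 54.0
```

Call:
jog_arm --steps '[-1,0,0,0,0,0,0,-1,0,0,0,0,0,0,-1,0,0,0,0,0,0,-1,0,0,0,0,0,0]'

```text
time: 6.67
tcp_pos: [0.4461, -0.3583, 0.0796]
orientation: [0.779, 0.627, -0.0, -0.0]
wrist_force: [0.2, 0.5, -5.6]
grip_width: 0.0492
finger_force: 54.0
```

```bash
python3 -c "
from h import *
from station import imaging,readout
F=[]
for i in range(6):
    imaging.grab_frame('side'); o=readout.get_obs(); F.append(np.r_[o['wrist_force'],o['tcp_pos']])
print(np.array(F).round(4),np.mean(F,0),o['moment'])"
```

```text
[[-0.0948 -0.0253 -6.6343  0.4462 -0.3584  0.0797]
 [-1.0245 -0.4833 -6.4993  0.4462 -0.3584  0.0798]
 [-0.2293 -0.5407 -6.325   0.4463 -0.3584  0.0799]
 [-0.6073  0.7189 -6.6808  0.4463 -0.3584  0.0799]
 [ 0.1116  0.5664 -6.7356  0.4463 -0.3584  0.0799]
 [ 0.6358  0.6203 -6.9576  0.4463 -0.3584  0.08  ]] [-0.20141682  0.14273276 -6.63879064  0.44623473 -0.35841206  0.07989007] [-0.03808831  0.00293464  0.03896125]
```

The front module weighs about 6.6 N, so roughly 0.66 kg: it is the potted one. I'll set it back and weigh the other as asked.

Call:
jog_arm --steps '[-1,0,0,0.015,0,0,0,-1,0,0,0.03,0,0,0,-1,0,0,0.045,0,0,0,-1,0,0,0.052,0,0,0,-1,0,0,0.056,0,0,0,-1,0,0,0.059,0,0,0,-1,0,0,0.059,0,0,0,-1,0,0,0.059,0,0,0]'

```text
time: 7.63
tcp_pos: [0.4468, -0.3589, 0.0217]
orientation: [0.779, 0.627, 0.0, 0.001]
wrist_force: [-0.1, 0.4, -5.5]
grip_width: 0.0494
finger_force: 53.9
```

Call:
jog_arm --steps '[-1,0,0,0,0,0,0,-1,0,0,0,0,0,0,0,0,0,0,0,0,0,0.5,0,0,0,0,0,0,1,0,0,0,0,0,0,1,0,0,0,0,0,0,1,0,0,0,0,0,0,1,0,0,0,0,0,0]'

```text
time: 8.3
tcp_pos: [0.4467, -0.3587, 0.0215]
orientation: [0.779, 0.627, 0.0, 0.0]
wrist_force: [-1.2, 0.8, -0.1]
grip_width: 0.0857
finger_force: 0.0
```

Call:
jog_arm --steps '[1,0,0,-0.02,0,0,0,1,0,0,-0.05,0,0,0,1,0,0,-0.09,0,0,0,1,0,0,-0.12,0,0,0,1,0,0,-0.13,0,0,0,1,0,0,-0.13,0,0,0,1,0,0,-0.13,0,0,0]'

```text
time: 8.88
tcp_pos: [0.4464, -0.3581, 0.1508]
orientation: [0.779, 0.627, 0.0, 0.0]
wrist_force: [0.1, 0.3, -0.5]
grip_width: 0.0855
finger_force: 0.0
```

```bash
python3 -c "
from h import *
plan(.588,-.368,.15,-13.3)"
```

```text
t 8.88 pos [ 0.4464 -0.3581  0.1508] F [ 0.08  0.28 -0.5 ] w 0.0855
row [0.0207 0.1405 0.0008] [ 0.0002 -0.0002  0.0051] rows>= 3.404962894928706 0.12957160738498127
```

Call:
jog_arm --steps '[1,0.006,0.035,0,0,0,0.001,1,0.011,0.07,0,0,0,0.003,1,0.016,0.105,0,0,0,0.005,1,0.021,0.14,0,0,0,0.005,1,0.021,0.14,0,0,0,0.005,1,0.021,0.14,0,0,0,0.005,1,0.021,0.14,0.03,0,0,0.005,1,0.021,0.14,0.05,0,0,0.005]'

```text
time: 9.55
tcp_pos: [0.5853, -0.3685, 0.0986]
orientation: [0.785, 0.62, -0.001, -0.001]
wrist_force: [-0.8, 0.4, -1.1]
grip_width: 0.0853
finger_force: 0.0
```

Call:
jog_arm --steps '[1,0,0,0.02,0,0,0,1,0,0,0.04,0,0,0,1,0,0,0.04,0,0,0,1,0,0,0.04,0,0,0]'

```text
time: 9.88
tcp_pos: [0.5849, -0.3676, 0.0591]
orientation: [0.785, 0.62, -0.001, -0.002]
wrist_force: [0.8, -0.3, 0.8]
grip_width: 0.0854
finger_force: 0.0
```

```bash
python3 -c "
from h import *
plan(.588,-.368,.021,-13.3)
from station import imaging
import cv2
f=imaging.grab_frame('side')['pixels'][150:270,340:480,::-1]
g=imaging.grab_frame('top')['pixels'][150:270,390:500,::-1]
cv2.imwrite('pics/a2.png',np.hstack([cv2.resize(i,None,fx=3,fy=3,interpolation=2) for i in(g,f)]))"
```

```text
t 9.88 pos [ 0.5849 -0.3676  0.0591] F [ 0.8  -0.31  0.78] w 0.0854
row [0.0003 0.0033 0.0381] [-0.0014 -0.0003 -0.0005] rows>= 0.917405273137666 0.03835637621032117
```

View pics/a2.png

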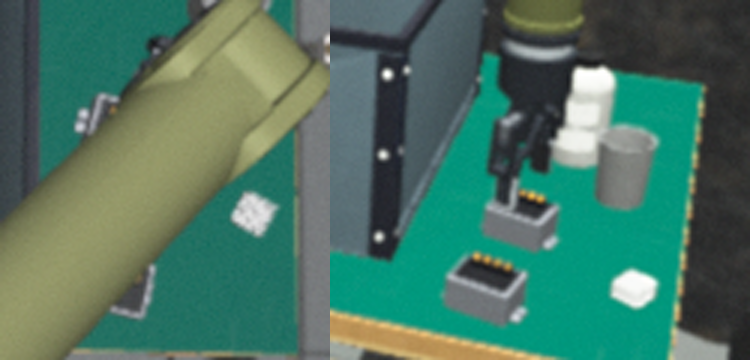

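The gripper straddles the back module, and the arm is clear of the tote. The front module stands upright at about (485,290) in the crop.

Call:
jog_arm --steps '[1,0,0.002,0.01,0,0,0,1,0,0.002,0.02,0,0,0,1,0,0.002,0.03,0,0,0,1,0,0.002,0.037,0,0,0,1,0,0.002,0.037,0,0,0,1,0,0.002,0.037,0,0,0]'

```text
time: 10.48
tcp_pos: [0.589, -0.3681, 0.023]
orientation: [0.784, 0.621, -0.0, -0.001]
wrist_force: [0.7, -0.2, 0.7]
grip_width: 0.0854
finger_force: 0.0
```

Call:
jog_arm --steps '[0.2,0,0,0,0,0,0,0,0,0,0,0,0,0,-1,0,0,0,0,0,0,-1,0,0,0,0,0,0,-1,0,0,0,0,0,0,-1,0,0,0,0,0,0,-1,0,0,0,0,0,0,-1,0,0,0,0,0,0]'

```text
time: 11.15
tcp_pos: [0.5901, -0.3689, 0.025]
orientation: [0.784, 0.621, 0.0, 0.001]
wrist_force: [0.4, -0.0, 5.3]
grip_width: 0.0496
finger_force: 53.0
```

Call:
jog_arm --steps '[-1,0,0,-0.01,0,0,0,-1,0,0,-0.02,0,0,0,-1,0,0,-0.04,0,0,0,-1,0,0,-0.06,0,0,0,-1,0,0,-0.06,0,0,0,-1,0,0,-0.06,0,0,0,-1,0,0,-0.06,0,0,0,-1,0,0,-0.06,0,0,0]'

```text
time: 11.82
tcp_pos: [0.5885, -0.3675, 0.0822]
orientation: [0.784, 0.621, -0.0, -0.001]
wrist_force: [0.1, -0.2, -2.6]
grip_width: 0.0491
finger_force: 52.4
```

Call:
jog_arm --steps '[-1,0,0,0,0,0,0,-1,0,0,0,0,0,0,-1,0,0,0,0,0,0,-1,0,0,0,0,0,0]'

```text
time: 12.15
tcp_pos: [0.5893, -0.3683, 0.0835]
orientation: [0.784, 0.621, -0.0, -0.0]
wrist_force: [0.0, -0.5, -1.5]
grip_width: 0.0492
finger_force: 52.4
```

```bash
python3 -c "
from h import *
from station import imaging,readout
F=[]
for i in range(6):
    imaging.grab_frame('side'); o=readout.get_obs(); F.append(np.r_[o['wrist_force'],o['tcp_pos']])
print(np.mean(F,0).round(4))"
```

```text
[-0.1932 -0.042  -2.6343  0.5894 -0.3684  0.0839]
```

The back module is the lighter one, at 2.6 N or about 0.27 kg. I'll set it back where it stood.

Call:
jog_arm --steps '[-1,0,0,0.015,0,0,0,-1,0,0,0.03,0,0,0,-1,0,0,0.045,0,0,0,-1,0,0,0.052,0,0,0,-1,0,0,0.056,0,0,0,-1,0,0,0.059,0,0,0,-1,0,0,0.0595,0,0,0,-1,0,0,0.0595,0,0,0]'

```text
time: 13.12
tcp_pos: [0.5896, -0.3686, 0.025]
orientation: [0.784, 0.62, 0.0, 0.0]
wrist_force: [-2.0, 1.1, 2.7]
grip_width: 0.0491
finger_force: 52.6
```

Call:
jog_arm --steps '[-1,0,0,0,0,0,0,-1,0,0,0,0,0,0,-1,0,0,0.0005,0,0,0,-1,0,0,0.0005,0,0,0,-1,0,0,0.0005,0,0,0]'

```text
time: 13.53
tcp_pos: [0.5896, -0.3687, 0.0249]
orientation: [0.784, 0.62, 0.0, 0.0]
wrist_force: [-2.7, 1.5, 5.5]
grip_width: 0.0492
finger_force: 53.2
```

It is touching the bench, so I'll release it.

Call:
jog_arm --steps '[0,0,0,0,0,0,0,0.5,0,0,0,0,0,0,1,0,0,0,0,0,0,1,0,0,0,0,0,0,1,0,0,0,0,0,0,1,0,0,0,0,0,0,1,0,0,0,0,0,0,1,0,0,0,0,0,0]'

```text
time: 14.2
tcp_pos: [0.5895, -0.3684, 0.0239]
orientation: [0.784, 0.621, 0.0, 0.0]
wrist_force: [-0.1, 0.1, -0.2]
grip_width: 0.0853
finger_force: 0.0
```

Call:
jog_arm --steps '[1,0,0,-0.02,0,0,0,1,0,0,-0.05,0,0,0,1,0,0,-0.09,0,0,0,1,0,0,-0.12,0,0,0,1,0,0,-0.13,0,0,0,1,0,0,-0.13,0,0,0,1,0,0,-0.13,0,0,0]'

```text
time: 14.78
tcp_pos: [0.5895, -0.3682, 0.1538]
orientation: [0.784, 0.621, 0.0, 0.0]
wrist_force: [-0.7, -0.6, 0.3]
grip_width: 0.0857
finger_force: 0.0
```

```bash
python3 -c "
from h import *
plan(.447,-.359,.15,-12.4)"
```

```text
t 14.78 pos [ 0.5895 -0.3682  0.1538] F [-0.68 -0.65  0.29] w 0.0857
row [-0.0238 -0.1408  0.0037] [ 0.0001 -0.0001 -0.0049] rows>= 3.4251070625512443 0.12352953709705916
```

Call:
jog_arm --steps '[1,-0.006,-0.035,0,0,0,-0.001,1,-0.012,-0.07,0,0,0,-0.003,1,-0.018,-0.105,0,0,0,-0.005,1,-0.024,-0.141,0,0,0,-0.005,1,-0.024,-0.141,0,0,0,-0.005,1,-0.024,-0.141,0,0,0,-0.005,1,-0.024,-0.141,0.03,0,0,-0.005,1,-0.024,-0.141,0.05,0,0,-0.005]'

```text
time: 15.45
tcp_pos: [0.4478, -0.3583, 0.1021]
orientation: [0.779, 0.627, 0.0, -0.0]
wrist_force: [0.9, 0.6, -0.5]
grip_width: 0.0859
finger_force: 0.0
```

Call:
jog_arm --steps '[1,0,0,0.02,0,0,0,1,0,0,0.04,0,0,0,1,0,0,0.04,0,0,0,1,0,0,0.04,0,0,0,1,0,0,0.04,0,0,0]'

```text
time: 15.87
tcp_pos: [0.4475, -0.3595, 0.0642]
orientation: [0.779, 0.627, -0.0, 0.0]
wrist_force: [-0.2, -1.0, 0.0]
grip_width: 0.0855
finger_force: 0.0
```

```bash
python3 -c "
from h import *
plan(.447,-.359,.021,-12.4)"
```

```text
t 15.87 pos [ 0.4475 -0.3595  0.0642] F [-0.15 -1.05  0.02] w 0.0855
row [ 0.0004 -0.0006  0.0432] [0.     0.0002 0.0002] rows>= 1.0356180457135402 0.007709093546749404
```

Call:
jog_arm --steps '[1,0,0,0.015,0,0,0,1,0,0,0.028,0,0,0,1,0,0,0.037,0,0,0,1,0,0,0.043,0,0,0,1,0,0,0.043,0,0,0,1,0,0,0.043,0,0,0]'

```text
time: 16.37
tcp_pos: [0.4467, -0.3594, 0.0209]
orientation: [0.779, 0.627, -0.0, -0.0]
wrist_force: [0.1, -0.8, -0.0]
grip_width: 0.0853
finger_force: 0.0
```

Call:
jog_arm --steps '[0.2,0,0,0,0,0,0,0,0,0,0,0,0,0,-1,0,0,0,0,0,0,-1,0,0,0,0,0,0,-1,0,0,0,0,0,0,-1,0,0,0,0,0,0,-1,0,0,0,0,0,0,-1,0,0,0,0,0,0]' --newtons 70

```text
time: 17.03
tcp_pos: [0.4471, -0.3597, 0.0218]
orientation: [0.779, 0.627, 0.0, 0.0]
wrist_force: [-0.7, 0.1, 6.1]
grip_width: 0.0488
finger_force: 76.3
```

Call:
jog_arm --steps '[-1,0,0,-0.02,0,0,0,-1,0,0,-0.05,0,0,0,-1,0,0,-0.09,0,0,0,-1,0,0,-0.13,0,0,0,-1,0,0,-0.17,0,0,0,-1,0,0,-0.21,0,0,0,-1,0,0,-0.24,0,0,0,-1,0,0,-0.27,0,0,0]'

```text
time: 17.7
tcp_pos: [0.446, -0.3587, 0.2916]
orientation: [0.779, 0.627, 0.0, -0.001]
wrist_force: [0.6, -0.2, -6.9]
grip_width: 0.0487
finger_force: 75.6
```

Call:
jog_arm --steps '[-1,0,0,-0.03,0,0,0,-1,0,0,-0.06,0,0,0,-1,0,0,-0.09,0,0,0,-1,0,0,-0.1,0,0,0,-1,0,0,-0.1,0,0,0]'

```text
time: 18.12
tcp_pos: [0.4471, -0.36, 0.3922]
orientation: [0.779, 0.627, 0.0, 0.001]
wrist_force: [0.2, -0.2, -6.2]
grip_width: 0.0493
finger_force: 75.7
```

```bash
python3 -c "
from h import *
for d in (-14,14,28.7):
    a=np.radians(d);plan(.6*np.cos(a),.6*np.sin(a),.39,d)"
```

```text
t 18.12 pos [ 0.4471 -0.36    0.3922] F [ 0.15 -0.2  -6.16] w 0.0493
row [0.2388 0.0858 0.0022] [0.0008 0.0003 0.0089] rows>= 6.085737320193217 0.22434784694509702
t 18.12 pos [ 0.4471 -0.36    0.3922] F [ 0.15 -0.2  -6.16] w 0.0493
row [0.5224 0.0234 0.0018] [ 0.0008  0.0005 -0.1467] rows>= 12.539352525857156 3.687474797848867
t 18.12 pos [ 0.4471 -0.36    0.3922] F [ 0.15 -0.2  -6.16] w 0.0493
row [ 0.65   -0.0619  0.0014] [ 0.0007  0.0006 -0.2283] rows>= 15.65811975281568 5.740521981926305
```

Call:
jog_arm --steps '[-1,0.02,0.007,0,0,0,0.001,-1,0.05,0.018,0,0,0,0.002,-1,0.085,0.03,0,0,0,0.004,-1,0.12,0.043,0,0,0,0.005,-1,0.155,0.056,0,0,0,0.006,-1,0.19,0.068,0,0,0,0.007,-1,0.22,0.079,0,0,0,0.009,-1,0.239,0.086,0,0,0,0.009]'

```text
time: 18.78
tcp_pos: [0.5832, -0.1386, 0.3865]
orientation: [0.786, 0.618, -0.001, -0.003]
wrist_force: [0.9, 0.9, -6.1]
grip_width: 0.0489
finger_force: 75.4
```

Call:
jog_arm --steps '[-1,0.03,-0.007,0,0,0,-0.016,-1,0.065,-0.016,0,0,0,-0.036,-1,0.1,-0.025,0,0,0,-0.055,-1,0.135,-0.034,0,0,0,-0.075,-1,0.175,-0.044,0,0,0,-0.097,-1,0.215,-0.053,0,0,0,-0.119,-1,0.25,-0.062,0,0,0,-0.138,-1,0.28,-0.07,0,0,0,-0.155]'

```text
time: 19.45
tcp_pos: [0.5803, 0.1481, 0.3867]
orientation: [0.614, 0.789, -0.002, -0.002]
wrist_force: [1.2, 0.7, -6.6]
grip_width: 0.0485
finger_force: 75.6
```

```bash
python3 -c "
from h import *
plan(.544,.298,.39,28.7)"
```

```text
t 19.45 pos [0.5803 0.1481 0.3867] F [ 1.22  0.69 -6.6 ] w 0.0485
row [ 0.1543  0.0017 -0.0032] [-0.0018 -0.0005 -0.0804] rows>= 3.7002850850209694 2.0207794382974815
```

Call:
jog_arm --steps '[-1,0.03,0,0,0,0,-0.015,-1,0.06,0,0,0,0,-0.03,-1,0.09,0,0,0,0,-0.045,-1,0.12,0.001,0,0,0,-0.06,-1,0.14,0.002,0,0,0,-0.075,-1,0.154,0.002,0,0,0,-0.08,-1,0.154,0.002,0,0,0,-0.08,-1,0.154,0.002,0,0,0,-0.08]'

```text
time: 20.12
tcp_pos: [0.5468, 0.2938, 0.3893]
orientation: [0.513, 0.858, -0.002, -0.0]
wrist_force: [1.1, -0.9, -5.8]
grip_width: 0.0488
finger_force: 75.6
```

```bash
python3 -c "
from h import *
from station import imaging,readout
import cv2
plan(.544,.298,.25,28.7); print(readout.get_obs()['joints'].round(2))
f=imaging.grab_frame('top');s=imaging.grab_frame('side')
a=cv2.imread('pics/top0.png')[175:235,155:225];b=cv2.imread('pics/side0.png')[170:220,190:250]
cv2.imwrite('pics/g.png',np.hstack([cv2.resize(a,(420,360),interpolation=2),cv2.resize(b,(380,360),interpolation=2)]))
cv2.imwrite('pics/b1.png',np.hstack([f['pixels'][:300,100:500,::-1],s['pixels'][60:360,60:460,::-1]]))
"
```

```text
t 20.12 pos [0.5468 0.2938 0.3893] F [ 1.09 -0.88 -5.78] w 0.0488
row [ 5.200e-03 -1.000e-04  1.393e-01] [-0.0009  0.0005 -0.0024] rows>= 3.3434428113662897 0.06437587839593356
[-0.81  0.24  0.35  1.29 -0.08  1.63  0.02]
```

View pics/b1.png

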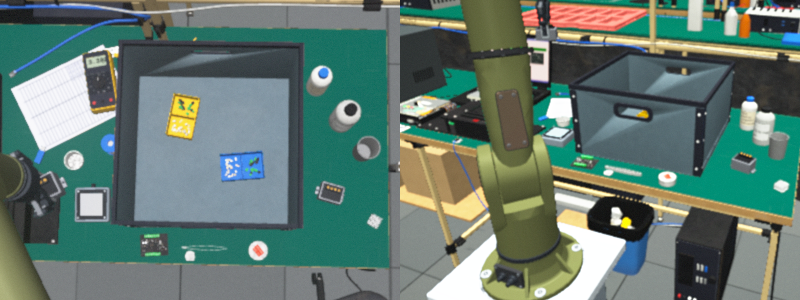

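View pics/g.png

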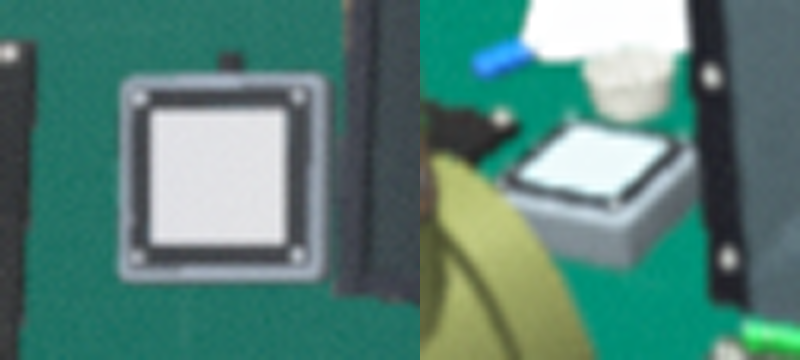

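The view shows the module held over the reader, with the arm on the tote's left. The lighter module is still at top-view pixel (430,192), and the bystanders are unmoved. The glass centre is at about (191.1,204.2) in the top view and (217.7,191.8) in the side view.

Call:
jog_arm --steps '[-1,0.003,0,0.02,0,0,0,-1,0.003,0,0.04,0,0,0,-1,0.003,0,0.07,0,0,0,-1,0.003,0,0.1,0,0,0,-1,0.003,0,0.13,0,0,0,-1,0.003,0,0.15,0,0,0,-1,0.003,0,0.17,0,0,0,-1,0.003,0,0.19,0,0,0]'

```text
time: 20.88
tcp_pos: [0.5463, 0.2943, 0.2001]
orientation: [0.515, 0.857, -0.0, 0.0]
wrist_force: [-0.1, -0.9, -7.1]
grip_width: 0.0492
finger_force: 75.3
```

```bash
python3 -c "
from h import *
from station import imaging
f=imaging.grab_frame('top');s=imaging.grab_frame('side')
print(ray(f,191.1,204.2,.033),ray(s,217.7,191.8,.033))
[imaging.grab_frame('top') for i in range(4)]
plan(.5435,.298,.155,28.7)"
```

```text
[0.54312571 0.29791309 0.033     ] [0.54207103 0.29487769 0.033     ]
t 21.18 pos [0.5468 0.2966 0.2032] F [ 0.68  0.59 -6.22] w 0.0488
row [ 0.0028 -0.0024  0.0482] [ 0.0011  0.     -0.0027] rows>= 1.1584790744584204 0.07350813301732526
```

Call:
jog_arm --steps '[-1,0.001,-0.001,0.015,0,0,0,-1,0.002,-0.003,0.03,0,0,0,-1,0.002,-0.003,0.042,0,0,0,-1,0.002,-0.003,0.048,0,0,0,-1,0.002,-0.003,0.048,0,0,0,-1,0.002,-0.003,0.048,0,0,0,-1,0.002,-0.003,0.048,0,0,0,-1,0.002,-0.003,0.048,0,0,0]'

```text
time: 21.85
tcp_pos: [0.5426, 0.2975, 0.1542]
orientation: [0.513, 0.858, 0.001, 0.001]
wrist_force: [-0.3, -0.5, -6.1]
grip_width: 0.049
finger_force: 75.5
```

Call:
jog_arm --steps '[-1,0,0,0,0,0,0,-1,0,0,0,0,0,0,-1,0,0,0,0,0,0,-1,0,0,0,0,0,0,-1,0,0,0,0,0,0,-1,0,0,0,0,0,0]'

```text
time: 22.35
tcp_pos: [0.5418, 0.2973, 0.153]
orientation: [0.513, 0.858, 0.0, -0.0]
wrist_force: [0.4, -0.3, -6.0]
grip_width: 0.0489
finger_force: 75.5
```

```bash
python3 -c "
from h import *
from station import imaging
import cv2
f=imaging.grab_frame('top');s=imaging.grab_frame('side')
plan(.543,.297,.155,28.7)
print(proj(s,(.543,.297,.155)),proj(f,(.543,.297,.155)))
cv2.imwrite('pics/z.png',np.hstack([cv2.resize(f['pixels'][130:270,120:220,::-1],(400,560)),cv2.resize(f['pixels'][130:270,390:490,::-1],(400,560))]))"
```

```text
t 22.45 pos [0.5418 0.2972 0.153 ] F [-0.04  0.23 -5.54] w 0.0489
row [-0.0008  0.0009 -0.002 ] [ 0.     -0.     -0.0023] rows>= 0.05619274673486278 0.057054614598483405
(np.float64(213.3073666294412), np.float64(160.1755382667527)) (np.float64(177.94938191477263), np.float64(200.4146850083324))
```

View pics/z.png

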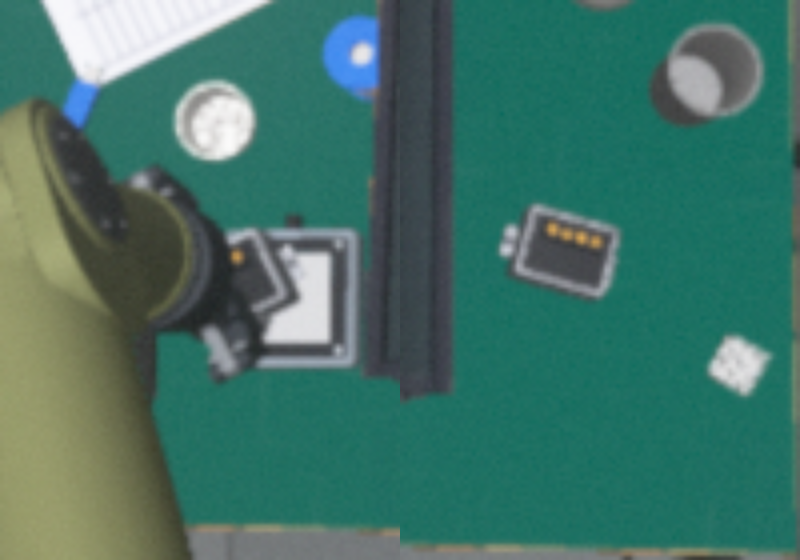

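The heavier module is held over the reader glass, and the lighter one stands upright at its original spot, about pixel (432,192). I'll hand in.

```bash
python3 -c "
from station import bot
print(bot.finish_job())"
```

```text
the job is handed in; nothing more can be done
None
```

I handed the job in at about 22 s: the heavier choke, the front one (about 0.65 kg), is held level about 10 cm above the middle of the reader glass, and the lighter one, the back one (about 0.27 kg), is back upright where it stood and let go.

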